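# Lock out the bench socket before opening the iron

### The arm

A 6-joint arm with a two-finger parallel gripper is mounted at the origin on the work surface. World frame = base frame: x ahead of the robot, y to its left, z up, the work surface at z = 0. Lengths are in mm, angles in rad, forces in N, time in s.
With the tool pointing down it reaches from about 350 to 725 mm from the base axis. Payload 6 kg.
Tool frame: the origin (TCP) lies between the finger pads; the fingertips stand 11 mm ahead of it and the grasp point (between the pads) lies 8 mm behind it (bot.tip_reach is the distance from the TCP to the fingertips, in mm); z points along the fingers, y is the line along which they close (so a half turn about z gives the same grasp; the last joint's range is limited). The gripper opens to 85 mm and grips with 20 to 120 N. Pads are 22 mm wide; open, the fingers measure 114 mm over their backs; the gripper's body (76 mm by 85 mm) begins 54 mm behind the grasp point. The pads swing forward as they close: fully open they stand 13 mm farther back than shut.
Start: joints at [1.585, 0.04, 0.085, 0, -1.615, -0.334], TCP at [188.599, 569.566, 242.261] pointing down, gripper open.
Joint ranges: [-2.56, 2.56], [-1.29, 2.01], [-1.08, 1.49], [-3.29, 1.98], [-2.81, -0.18], [-2.99, 2.99]. Speed limits (rad/s): [2.57, 2.57, 3.01, 3.14, 3.14, 3.14].

### API

Orientations are given as a unit quaternion [x, y, z, w].
In Python, from plant import bot gives the robot as it stands. The module is installed in compiled form; this text tells all that it offers.
- The arm moves only by the shell command python3 -m crank 'ROWS' [OPENING] [FORCE]. ROWS is JSON, a list of rows, each a list of 4 numbers: the shift along the world's x, y, z in m, then the turn about the world's z in degrees. A call has exactly 10 rows; each row shifts and turns the commanded pose from where the row before left it; what a row does not reach is not made up. A row lasts 1/10 s, in which the tool goes at most 50 mm and 8.59 degrees, less where a joint would pass 70% of its speed; a pose out of reach is approached as far as the arm can. A call is refused whole if a number of a shift passes 0.05 or a number of a turn 8.59, either way. A call with a gripper value outside its range is refused whole. OPENING is the opening, from 0 (shut) to 1 (fully open), set as the call begins (- or left out, the last holds). The fingers move at their own pace and stop on an object; FORCE is the grip in N (left out, the last holds). Time passes only in rows, so rows that do not move let the fingers close, or fill a call up. It gives the time, the measured TCP pose, the force, the opening and the grip force at its end, in the units of the state.
- bot.read_state(): the state, without advancing time (a new reading comes with each control period).
- bot.read_camera(name): name is "scene" or "top" or "wrist"; returns a dict with "color" (400x640x3 uint8, red, green, blue), "range_z" (400x640 float32, mm along the optical axis (not along the pixel's ray), 0 where there is no reading), "K" (3x3 intrinsics, pixels), "cam_to_world" (4x4, takes a point from camera to world coordinates). Camera axes: x right, y up, looking along -z (the intrinsics and any distortion apply to the point x, -y, -z); pixel columns grow to the right and rows downward; lengths in mm; the calibration is good to about 2 mm. A picture is of the moment at which its call begins.
- bot.finish_job(): hands the job in; it is judged then, once.
The state is a dict: "clock": time; "q": joint angles; "dq": joint speeds; "joint_efforts": joint torques, N m; "ee_pos": TCP position; "tool_rot": TCP orientation; "force": force on the tool from outside, world axes, zero at the start; "moment": the same for the moment, N m; "finger_gap": finger opening in mm; "finger_force": force on a finger pad.
Only numpy, scipy, OpenCV 4.12 (cv2) and the standard library are available. Lean on these libraries where they do the work, as an engineer would, in place of code of your own. Each camera call takes 0.05 s, during which the arm holds its last target. There are 200 camera calls.

### The job

Two bench sockets stand on the repair table, each with a plug held in by a toggle clamp; make dead the one whose plug has the tall flat pull plate. Swing its clamp arm back over centre, draw that plug out against its spring detent until its pins are past the clamp arm but with the plug still sitting fully on its runway, then swing the same clamp arm fully down again so the plug is locked out. Leave the other socket, its knobbed plug and clamp, and the other things on the table alone.

Things in the scene. Friction and masses are not known exactly. Their poses are not given: they have to be found in the camera images.
- stand_a: Fixed bench socket unit to work on; origin on the table, +x from the runway's open end to the socket (at yaw 0 -x points to the robot), z up. Grey base plate x -150..140, y -55..115, 12 mm thick; white socket box x 70..138, y -55..55, to z 110; clamp bracket x 28..60, y 75..105, to z 68 mm. The plug comes out along -x
- stand_a_end (a point): Middle of the runway's open front end (no stop), at (-150, 0, 12) mm in stand_a; axes as stand_a. The aluminium runway goes from here along x to the socket box: floor at z 12, side rails to y +-40 and z 25.5, their lips hold the plug's foot down
- stand_a_detent (a point): Point between the two sprung detent plungers, at (21.5, 0, 35) mm in stand_a; they sit on the rails, y 21..53 mm either side, to z 42. The plug takes a pull of about 10 to 15 N to come past them, then slides easily
- plug_a: Black plug to draw out, 0.26 to 0.49 kg, loose in the runway; origin under the centre of its foot, x towards its pins. Foot 110 x 60 x 8 mm (x -55..55), body 38 wide to z 33, collar x 43..55 to z 48, pins x 55..75 at z 22. In stand_a its origin is at (14.5, 0, 12) mm when fully in; pins past the clamp arm at x -37 or less; foot flush with the open end at x -95
- plug_a_plate (a point): Middle of the socket-side face of the plug's tall flat pull plate, at (-47, 0, 60) mm in plug_a; axes as plug_a. Plate 8 thick (x -55..-47), 60 wide, top at z 83. Behind it, over the body, 70 mm of free length up to the clamp arm: closed fingers lowered there can hook it
- clamp_a (a joint): Toggle clamp on stand_a (rad): 0 = arm fully down, level across the runway before the plug's collar; 1.75 = fully back. Opening swings the arm's tip up and towards the stand's +y. By its weight it falls shut below about 0.75 and open above about 1.0
- stand_a_hinge (a point): Point on the clamp's hinge axis (along the stand's x), fixed at (44, 90, 55) mm in stand_a
- clamp_a_tip (a point): Point on the clamp arm, 120 mm from the hinge axis; the steel arm is a bar 12 x 125 x 12 mm. At joint 0 it points to the stand's -y, its underside at z 49 mm
- clamp_a_grip (a point): Point on the clamp's black handle, 75 mm from the hinge axis; round rod 18 mm thick, ends 109 mm from the axis, fixed to the arm at 80 degrees: nearly upright when the arm is down, level to the stand's +y when back. From inside the V of arm and handle, push the handle to +y to open, the arm to -y to close
- stand_b: The other bench socket unit, the same as stand_a, same frame; to be left alone
- plug_b: The other plug, same as plug_a but with a round knob (38 mm) at the rear instead of the plate; to be left alone
- clamp_b (a joint): Toggle clamp of stand_b, as clamp_a; down (0), to be left so
- screwdriver: Screwdriver 130 mm long lying on stand_a's base plate beside the runway, on the +y side in front of the clamp bracket; bystander
- hex_key: L-shaped hex key 90 x 30 mm lying on stand_b's base plate; bystander
- iron: Steam iron, 200 mm long, standing on its sole at the left of the table; bystander
Things that resemble listed ones, but are neither listed nor needed, are in the scene too. What is shaped like the plug_a but orange is not meant.

How it is judged (in metres and radians):
On the way, in this order (a step that is already met when the one before it is completed fails the run):
1. the clamp arm is swung back over centre (value of joint clamp_a above 1.2 rad), for 0.1 s.
2. the plug is drawn out, pins past the clamp arm, still fully on its runway (x of plug_a in the frame of stand_a between -0.099 and -0.035 m and z of plug_a in the frame of stand_a between 0.008 and 0.018 m and value of joint clamp_a above 0.9 rad), for 0.2 s.
3. the clamp arm is fully down again (value of joint clamp_a below 0.08 rad), for 0.2 s.
At the end, for the whole second after the job is handed in: plug_a rests on its runway with its origin at x -99 to -35 mm, z 8 to 18 mm in the frame of stand_a (pins past the arm, foot at most 4 mm over the open end), clamp_a is fully down (below 0.08 rad), plug_b has moved under 8 mm and clamp_b is down (below 0.08 rad) (x of plug_a in the frame of stand_a between -0.099 and -0.035 m and z of plug_a in the frame of stand_a between 0.008 and 0.018 m and value of joint each of clamp_a, clamp_b below 0.08 rad and linear speed of plug_a below 0.02 m/s and distance of plug_b from where it was at the start of the episode below 0.008 m); the robot touches nothing.
It fails at once if the plug is pulled off its runway (x of plug_a in the frame of stand_a below -0.12 m or angle between plug_a's own z axis and vertical above 0.3 rad).
It fails at once if the other plug is disturbed by 15 mm or more or its clamp is opened over 0.4 rad (distance of plug_b from where it was at the start of the episode above 0.015 m or value of joint clamp_b above 0.4 rad).
It fails at once if a bystander is moved by more than 40 mm (distance of any of screwdriver, hex_key, iron from where it was at the start of the episode above 0.04 m).
It also fails if it takes over 56 s, if anything falls off the work surface, if the arm or the gripper's body presses on something with over 40 N, if the wrist force passes 120 N, or if a joint passes its speed limit or range.

## Working session

There is one attempt and no reset: what is moved stays moved. The work goes in short steps, Python scripts to look and compute and a shell command to move; the robot and the scene stay as the last step left them, time stands still between calls to the robot, and variables do not carry over. Pictures are saved under pics/ and viewed, at most 10 in all, crops included, and the job is handed in when it is done.

```bash
mkdir -p pics
cat > h.py <<'E'
import numpy as np,cv2
from plant import bot
def grab(n,save=None):
    c=bot.read_camera(n); np.savez(f'{n}.npz',**c)
    if save: cv2.imwrite(f'pics/{save}.png',c['color'][:,:,::-1])
    return c
def load(n): return dict(np.load(f'{n}.npz'))
def cloud(c):
    z=c['range_z'].astype(float);v,u=np.mgrid[:z.shape[0],:z.shape[1]];K=c['K']
    x=(u-K[0,2])/K[0,0]*z;y=(v-K[1,2])/K[1,1]*z
    P=np.stack([x,-y,-z,np.ones_like(z)],-1)@c['cam_to_world'].T
    P=P[...,:3];P[z==0]=np.nan;return P
E
python3 - <<'E'
from h import *
for n in('scene','top'):
    c=grab(n,n+'0');print(n,c['K'].tolist(),c['cam_to_world'].round(2).tolist())
s=bot.read_state();print(s)
E
```

```text
scene [[373.3516586477674, 0.0, 318.19281403607425], [0.0, 373.3516586477674, 200.4449625729712], [0.0, 0.0, 1.0]] [[0.38, -0.56, 0.74, 1253.23], [0.93, 0.22, -0.31, -201.77], [0.01, 0.8, 0.6, 720.71], [0.0, 0.0, 0.0, 1.0]]
top [[429.7926152422376, 0.0, 316.9274649776097], [0.0, 429.7926152422376, 195.78902095461802], [0.0, 0.0, 1.0]] [[-0.01, 0.98, -0.18, 282.46], [-1.0, -0.01, -0.0, 128.97], [-0.01, 0.18, 0.98, 1091.01], [0.0, 0.0, 0.0, 1.0]]
{'clock': 0.1, 'q': array([ 1.58467571e+00,  4.07570428e-02,  8.39266896e-02, -3.69159986e-04,
       -1.61549650e+00, -3.33718541e-01]), 'dq': array([-0.00144826, -0.00053452,  0.00093604,  0.00216936,  0.00111755,
        0.00022886]), 'joint_efforts': array([-6.05130801e-03, -3.69343865e+01,  3.48278940e+01,  6.95169881e+00,
       -4.55858884e-03, -5.26388106e-06]), 'ee_pos': array([188.49245616, 569.3406002 , 241.39219593]), 'tool_rot': array([ 9.87241078e-01, -1.59230757e-01, -4.92900689e-05,  7.85624474e-04]), 'force': array([-0.26580775,  0.09002898,  0.11916456]), 'moment': array([-0.03645629, -0.00641754, -0.01481019]), 'finger_force': 0.0, 'finger_gap': 85.5973528596535}
```

View pics/top0.png

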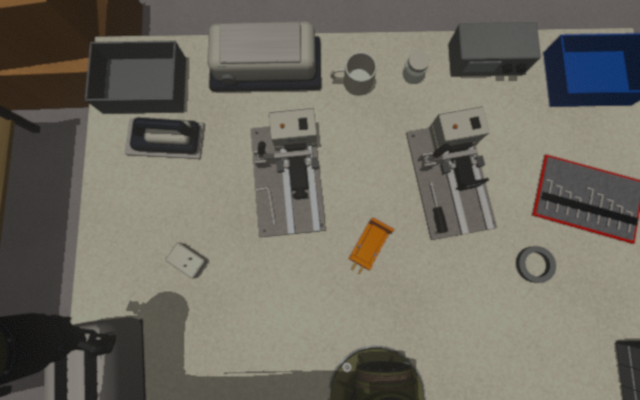

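View pics/scene0.png

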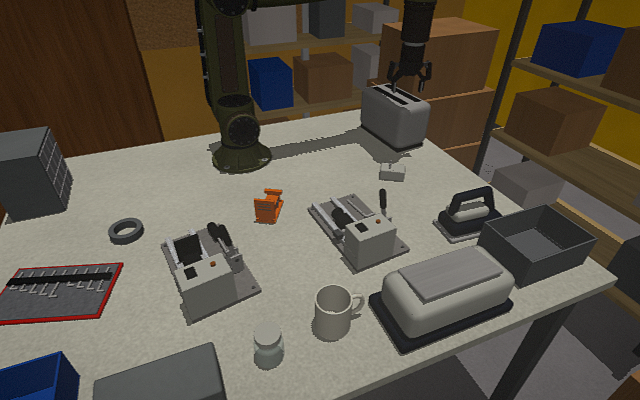

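The top view shows two candidates. The right unit at (455,175) has a wide flat plate at (470,180) and a screwdriver at (438,215). The left unit at (288,175) has a knob at (298,190) and a hex key. The orange look-alike is at (370,243) and isn't meant. By the description I choose the right unit; next I check it in a crop and fit its pose.

Run:
```python
from h import *
c=load('top');P=cloud(c)
im=c['color'][95:250,395:505,::-1];s=load('scene')['color'][205:330,150:280,::-1]
a=cv2.resize(im,None,fx=3.6,fy=3.6,interpolation=cv2.INTER_CUBIC);b=cv2.resize(s,(400,a.shape[0]))
cv2.imwrite('pics/crop.png',np.hstack([a,b]))
for nm,(u0,u1,v0,v1) in dict(A=(395,505,95,245),B=(240,335,100,242)).items():
    Q=P[v0:v1,u0:u1].reshape(-1,3);Q=Q[~np.isnan(Q[:,0])]
    print(nm,'table z',np.median(Q[abs(Q[:,2])<9][:,2]))
    for lo,hi,d in((6,18,'base'),(102,118,'box')):
        q=Q[(Q[:,2]>lo)&(Q[:,2]<hi)]
        img=np.zeros((900,1300),np.uint8)
        ij=np.round(q[:,:2]).astype(int);img[ij[:,0],ij[:,1]+650]=255
        img=cv2.morphologyEx(img,cv2.MORPH_CLOSE,np.ones((7,7)));img=cv2.morphologyEx(img,cv2.MORPH_OPEN,np.ones((5,5)))
        n,l,st,_=cv2.connectedComponentsWithStats(img)
        pts=np.argwhere(img>0).astype(np.float32)-[0,650]
        r=cv2.minAreaRect(pts.astype(np.float32));print(nm,d,len(q),r,np.median(q[:,2]));print(cv2.boxPoints(r).round(1).tolist())
```

```text
A table z -1.0822404071734582
A base 3536 ((525.8397216796875, -208.49713134765625), (290.3174133300781, 171.2558135986328), 9.940572738647461) 10.661396727540364
[[368.1000061035156, -149.1999969482422], [397.6000061035156, -317.8999938964844], [683.5999755859375, -267.79998779296875], [654.0, -99.0999984741211]]
A box 1337 ((638.3421020507812, -219.06967163085938), (72.42615509033203, 109.90947723388672), 9.188836097717285) 108.56746432798002
[[593.7999877929688, -170.60000610351562], [611.4000244140625, -279.1000061035156], [682.9000244140625, -267.5], [665.2999877929688, -159.0]]
B table z -1.1382097759778844
B base 3604 ((533.639404296875, 211.96722412109375), (290.6197509765625, 170.5693359375), 5.19442892074585) 10.604179374401383
[[381.20001220703125, 283.70001220703125], [396.6000061035156, 113.9000015258789], [686.0999755859375, 140.1999969482422], [670.5999755859375, 310.1000061035156]]
B box 1308 ((645.732666015625, 191.6732635498047), (71.24465942382812, 110.44914245605469), 5.710593223571777) 108.58719998323596
[[604.7999877929688, 243.10000610351562], [615.7999877929688, 133.1999969482422], [686.7000122070312, 140.3000030517578], [675.7000122070312, 250.1999969482422]]
```

View pics/crop.png

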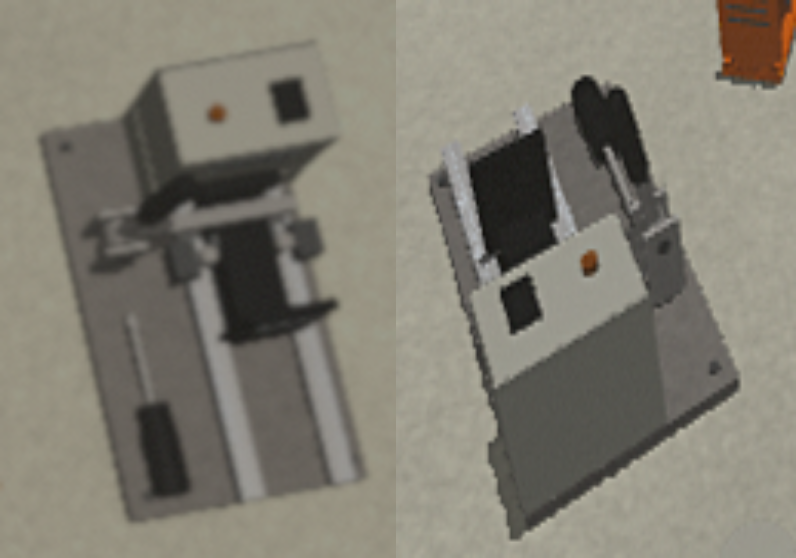

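The crop confirms it: the plate (in the left half at about (280,320)), the clamp and the screwdriver all belong to the right unit. Base and box fits agree (yaw 9.9°, stand origin about (536, -237)). I'll approach with shut fingers to a spot above the inside of the clamp's V.

```bash
cat >> h.py <<'E'
O=np.array([535.9,-237.2]);Y=np.radians(9.94);R=np.array([[np.cos(Y),-np.sin(Y)],[np.sin(Y),np.cos(Y)]])
def go(sx,sy,tipz):  # shift (m) from the present to stand coords, fingertip height
    s=bot.read_state();p=s['ee_pos'];t=np.r_[O+R@[sx,sy],tipz+bot.tip_reach]
    from scipy.spatial.transform import Rotation as T
    x=T.from_quat(s['tool_rot']).as_matrix()[:,0]
    print('t',s['clock'],'stand',(R.T@(p[:2]-O)).round(1),'tip z',(p[2]-bot.tip_reach).round(1),'shift mm',(t-p).round(1),'yaw',np.degrees(np.arctan2(x[1],x[0])).round(2),'gap',s['finger_gap'],'F',s['force'].round(1),'Fstand',(R.T@s['force'][:2]).round(1))
E
python3 -m crank '[[0.0192,-0.038,0,-3.09],[0.0192,-0.038,0,-3.09],[0.0192,-0.038,0,-3.09],[0.0192,-0.038,0,-3.09],[0.0192,-0.038,0,-3.09],[0.0192,-0.038,0,-3.09],[0.0192,-0.038,0,-3.09],[0.0192,-0.038,0,-3.09],[0.0192,-0.038,0,-3.09],[0.0192,-0.038,0,-3.09]]' 0
python3 -m crank '[[0.0192,-0.038,0,-3.09],[0.0192,-0.038,0,-3.09],[0.0192,-0.038,0,-3.09],[0.0192,-0.038,0,-3.09],[0.0192,-0.038,0,-3.09],[0.0192,-0.038,0,-3.09],[0.0192,-0.038,0,-3.09],[0.0192,-0.038,0,-3.09],[0.0192,-0.038,0,-3.09],[0.0192,-0.038,0,-3.09]]'
python3 -c "
from h import *
print(bot.tip_reach);go(44,40,112)
grab('wrist','w1')"
```

```text
clock: 1.1
ee_pos: [380.8, 187.9, 242.2]
tool_rot: [0.909, -0.417, -0.0, -0.0]
force: [0.9, -0.0, 0.5]
finger_gap: -0.3
finger_force: 0.0
clock: 2.1
ee_pos: [573.0, -192.2, 241.7]
tool_rot: [0.765, -0.645, -0.0, 0.0]
force: [1.2, 1.2, 0.7]
finger_gap: 0.2
finger_force: 0.0
11.0
t 2.1 stand [44.3 37.9] tip z 230.7 shift mm [  -0.7    2.  -118.7] yaw -80.26 gap 0.16444509905452884 F [1.2 1.2 0.7] Fstand [1.4 0.9]
```

View pics/w1.png

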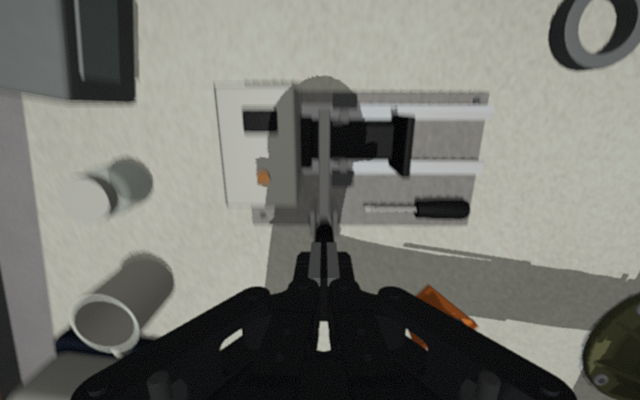

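The wrist view shows the handle at (322,235), in line with the shut fingers along the stand's x, and the plate at (402,145). I'll lower and push the handle towards +y.

```bash
python3 -m crank '[[0,0,-0.03,0],[0,0,-0.03,0],[0,0,-0.03,0],[0,0,-0.028,0],[0,0,0,0],[-0.001,0.006,0,0],[-0.001,0.006,0,0],[-0.001,0.006,0,0],[-0.001,0.006,0,0],[-0.001,0.006,0,0]]'
python3 -c "
from h import *
go(44,138,112)"
```

```text
clock: 3.15
ee_pos: [567.8, -159.9, 125.1]
tool_rot: [0.765, -0.644, 0.001, -0.0]
force: [1.0, -2.5, 1.6]
finger_gap: 0.1
finger_force: 1.4
t 3.15 stand [44.7 70.7] tip z 114.1 shift mm [-12.3  66.2  -2.1] yaw -80.11 gap 0.058420869317283027 F [ 1.  -2.5  1.6] Fstand [ 0.5 -2.6]
```

```bash
python3 -m crank '[[-0.0013,0.0075,0,0],[-0.0013,0.0075,0,0],[-0.0013,0.0075,0,0],[-0.0013,0.0075,0,0],[-0.0013,0.0075,0,0],[-0.0013,0.0075,0,0],[-0.0013,0.0075,0,0],[-0.0013,0.0075,0,0],[-0.0013,0.0075,0,0],[0,0,0,0]]'
python3 -c "
from h import *
go(44,145,112);c=grab('scene','s1');cv2.imwrite('pics/s1.png',cv2.resize(c['color'][150:330,120:360,::-1],None,fx=2.5,fy=2.5))"
```

```text
clock: 4.15
ee_pos: [555.8, -92.0, 124.3]
tool_rot: [0.766, -0.643, -0.0, -0.0]
force: [-0.4, -0.0, 0.1]
finger_gap: 0.1
finger_force: 0.0
t 4.15 stand [ 44.7 139.6] tip z 113.3 shift mm [-1.6  5.2 -1.3] yaw -80.06 gap 0.08625644671553098 F [-0.4 -0.   0.1] Fstand [-0.4  0.1]
```

View pics/s1.png

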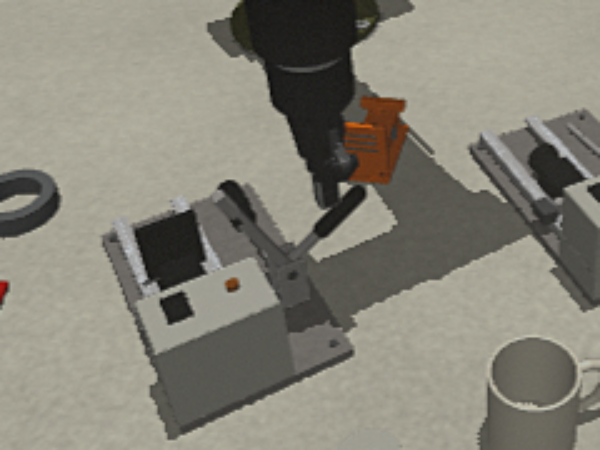

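The clamp arm has gone past centre and the force is zero, so it is falling open. I'll go up, then over to the hook position with a 90° turn.

```bash
python3 -m crank '[[0,0,0.025,0],[0,0,0.025,0],[0,0,0.025,0],[0,0,0.025,0],[-0.0016,-0.0121,0,7.5],[-0.0016,-0.0121,0,7.5],[-0.0016,-0.0121,0,7.5],[-0.0016,-0.0121,0,7.5],[-0.0016,-0.0121,0,7.5],[-0.0016,-0.0121,0,7.5]]'
python3 -m crank '[[-0.0016,-0.0121,0,7.5],[-0.0016,-0.0121,0,7.5],[-0.0016,-0.0121,0,7.5],[-0.0016,-0.0121,0,7.5],[-0.0016,-0.0121,0,7.5],[-0.0016,-0.0121,0,7.5],[0,0,0,0],[0,0,0,0],[0,0,0,0],[0,0,0,0]]'
python3 -c "
from h import *
go(0,0,57);c=grab('wrist','w2');P=cloud(c)
Q=(P[...,:2]-O)@R
m=(abs(Q[...,1])<25)&(P[...,2]>85)&(P[...,2]<105)&(Q[...,0]>-60)&(Q[...,0]<-20);print('plate',m.sum(),np.nanpercentile(Q[m],[5,50,95],axis=0),np.nanmedian(P[m],axis=0))"
```

```text
clock: 5.2
ee_pos: [546.2, -166.3, 224.2]
tool_rot: [0.954, -0.299, -0.0, 0.0]
force: [-0.2, 0.2, -0.7]
finger_gap: -0.2
finger_force: 0.0
clock: 6.2
ee_pos: [536.8, -237.7, 224.3]
tool_rot: [0.996, 0.086, 0.0, 0.0]
force: [-0.1, 0.4, -0.1]
finger_gap: 0.2
finger_force: 0.0
t 6.2 stand [ 0.8 -0.7] tip z 213.3 shift mm [  -0.9    0.5 -156.3] yaw 9.83 gap 0.1827798480191924 F [-0.1  0.4 -0.1] Fstand [-0.   0.4]
plate 548 [[-40.9380757  -22.13545171]
 [-35.60183744   0.45104616]
 [-33.90375608  22.58337893]] [ 499.96546486 -243.60522167   94.6368682 ]
```

View pics/w2.png

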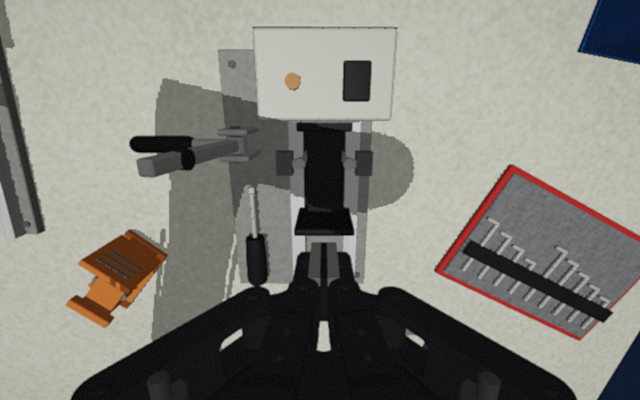

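The clamp lies fully back (arm at (190,155)), and the plate at (323,222) sits where expected, stand x -40 to -33. I'll lower the shut fingers behind it.

```bash
python3 -m crank '[[0,0,-0.025,0],[0,0,-0.025,0],[0,0,-0.025,0],[0,0,-0.025,0],[0,0,-0.02,0],[0,0,-0.015,0],[0,0,-0.01,0],[0,0,-0.01,0],[0,0,0,0],[0,0,0,0]]'
python3 -c "
from h import *
go(-21,0,57)"
```

```text
clock: 7.25
ee_pos: [537.0, -238.3, 69.9]
tool_rot: [0.996, 0.086, 0.0, 0.0]
force: [-0.3, 0.2, 0.4]
finger_gap: -0.0
finger_force: 0.0
t 7.25 stand [ 0.9 -1.3] tip z 58.9 shift mm [-21.8  -2.5  -1.9] yaw 9.88 gap -0.002908551314200818 F [-0.3  0.2  0.4] Fstand [-0.2  0.2]
```

```bash
python3 -m crank '[[-0.005,-0.0009,0,0],[-0.005,-0.0009,0,0],[-0.005,-0.0009,0,0],[-0.005,-0.0009,0,0],[-0.004,-0.0007,0,0],[-0.004,-0.0007,0,0],[-0.004,-0.0007,0,0],[-0.004,-0.0007,0,0],[-0.004,-0.0007,0,0],[-0.004,-0.0007,0,0]]'
python3 -c "
from h import *
go(-101,0,57)"
```

```text
clock: 8.25
ee_pos: [492.4, -246.0, 69.3]
tool_rot: [0.996, 0.086, 0.0, 0.0]
force: [1.3, 0.1, -0.2]
finger_gap: 0.0
finger_force: 0.8
t 8.25 stand [-44.4  -1.2] tip z 58.3 shift mm [-56.   -8.6  -1.3] yaw 9.88 gap 0.03873432313685255 F [ 1.3  0.1 -0.2] Fstand [ 1.3 -0.1]
```

```bash
python3 -m crank '[[-0.006,-0.001,0,0],[-0.006,-0.001,0,0],[-0.006,-0.001,0,0],[-0.006,-0.001,0,0],[-0.006,-0.001,0,0],[-0.006,-0.001,0,0],[-0.006,-0.001,0,0],[-0.004,-0.0007,0,0],[-0.003,-0.0005,0,0],[0,0,0,0]]'
python3 - <<'E'
from h import *
go(-80,0,57)
c=grab('top');P=cloud(c);Q=(P[...,:2]-O)@R
m=(abs(Q[...,1])<35)&(P[...,2]>86)&(P[...,2]<105)&(Q[...,0]<-20)&(Q[...,0]>-160);print('plate',m.sum(),np.nanpercentile(Q[m],[5,50,95],axis=0))
cv2.imwrite('pics/t2.png',cv2.resize(c['color'][95:250,395:505,::-1],None,fx=3.6,fy=3.6))
E
```

```text
clock: 9.25
ee_pos: [443.1, -254.2, 69.2]
tool_rot: [0.996, 0.086, -0.0, -0.0]
force: [0.5, -0.5, -1.0]
finger_gap: -0.2
finger_force: 0.0
t 9.25 stand [-94.3  -0.8] tip z 58.2 shift mm [14.   3.2 -1.2] yaw 9.86 gap -0.19272377943298483 F [ 0.5 -0.5 -1. ] Fstand [ 0.4 -0.6]
plate 58 [[-112.28088766   -8.7835884 ]
 [-109.19807543   13.08681311]
 [-104.82253627   28.86697874]]
```

View pics/t2.png

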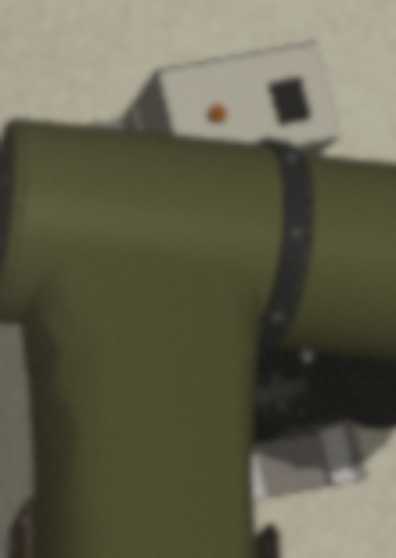

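The arm hides most of the top view, but the plate's edge measures about stand x -105 to -112. That puts the plug at about -58, inside the band. I'll back off, rise and move over to the inner side of the open clamp arm.

```bash
python3 -m crank '[[0.005,0.0009,0,0],[0.005,0.0009,0,0],[0.005,0.0009,0,0],[0.005,0.0009,0,0],[0,0,0.025,0],[0,0,0.025,0],[0,0,0.025,0],[0,0,0.025,0],[0,0,0.025,0],[0,0,0.025,0]]'
python3 -m crank '[[0.0077,0.0133,0,-7.5],[0.0077,0.0133,0,-7.5],[0.0077,0.0133,0,-7.5],[0.0077,0.0133,0,-7.5],[0.0077,0.0133,0,-7.5],[0.0077,0.0133,0,-7.5],[0.0077,0.0133,0,-7.5],[0.0077,0.0133,0,-7.5],[0.0077,0.0133,0,-7.5],[0.0077,0.0133,0,-7.5]]'
python3 -m crank '[[0.0077,0.0133,0,-7.5],[0.0077,0.0133,0,-7.5],[0,0,0,0],[0,0,0,0],[0,0,0,0],[0,0,0,0],[0,0,0,0],[0,0,0,0],[0,0,0,0],[0,0,0,0]]'
python3 - <<'E'
from h import *
go(44,140,120)
c=grab('wrist','w3');P=cloud(c);Q=(P[...,:2]-O)@R
m=(abs(Q[...,1])<28)&(P[...,2]>88)&(P[...,2]<105)&(Q[...,0]<-20)&(Q[...,0]>-160);print('plate',m.sum(),np.nanpercentile(Q[m],[5,50,95],axis=0))
E
```

```text
clock: 10.3
ee_pos: [464.0, -250.4, 220.2]
tool_rot: [0.996, 0.086, -0.0, 0.0]
force: [1.4, -0.8, -0.1]
finger_gap: 0.3
finger_force: 0.0
clock: 11.3
ee_pos: [541.3, -116.8, 219.1]
tool_rot: [0.841, -0.54, -0.0, 0.0]
force: [0.2, -0.3, 0.2]
finger_gap: -0.1
finger_force: 0.0
clock: 12.3
ee_pos: [556.1, -91.0, 219.3]
tool_rot: [0.765, -0.644, -0.0, 0.0]
force: [0.1, -0.1, 0.5]
finger_gap: 0.1
finger_force: 0.0
t 12.3 stand [ 45.1 140.5] tip z 208.3 shift mm [ -1.   -0.7 -88.3] yaw -80.12 gap 0.09301805655548138 F [ 0.1 -0.1  0.5] Fstand [ 0.1 -0.1]
plate 918 [[-112.93102565  -14.2815692 ]
 [-107.87334014    4.7114358 ]
 [-105.81626602   25.4523818 ]]
```

View pics/w3.png

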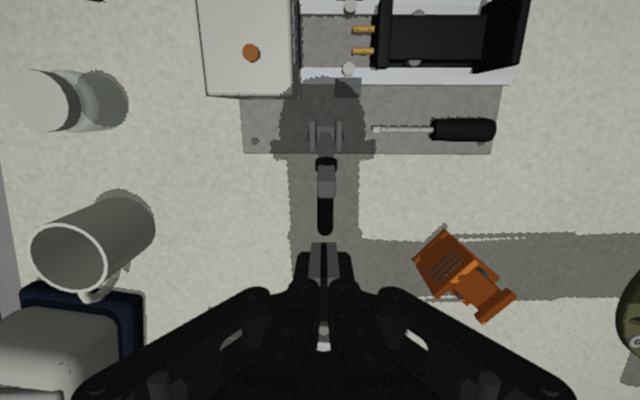

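Pins at (362,40) are clear of the arm line, and the plate's socket-side face at -105.8 gives plug x of about -59. The arm and handle V at (325,190) is ahead of the fingers. I'll check where the camera hangs, then lower.

```bash
python3 -c "
from h import *
t=load('wrist')['cam_to_world'][:3,3];print(R.T@(t[:2]-O),t[2])"
python3 -m crank '[[0,0,-0.02,0],[0,0,-0.02,0],[0,0,-0.02,0],[0,0,-0.02,0],[0,0,-0.008,0],[0,0,0,0],[0,0,0,0],[0,0,0,0],[0,0,0,0],[0,0,0,0]]'
python3 -c "
from h import *
go(44,25,120)"
```

```text
[44.32196921 62.08997547] 351.2369172757125
clock: 13.35
ee_pos: [556.4, -90.9, 131.9]
tool_rot: [0.765, -0.644, 0.0, -0.0]
force: [0.4, -0.6, -0.3]
finger_gap: -0.1
finger_force: 0.0
t 13.35 stand [ 45.4 140.6] tip z 120.9 shift mm [  18.6 -114.1   -0.9] yaw -80.12 gap -0.08343342746705827 F [ 0.4 -0.6 -0.3] Fstand [ 0.3 -0.7]
```

```bash
python3 -m crank '[[0.0012,-0.0079,0,0],[0.0012,-0.0079,0,0],[0.0012,-0.0079,0,0],[0.0012,-0.0079,0,0],[0.0012,-0.0079,0,0],[0.0012,-0.0079,0,0],[0.0012,-0.0079,0,0],[0.0012,-0.0079,0,0],[0.0012,-0.0079,0,0],[0.0012,-0.0079,0,0]]'
python3 -m crank '[[0.0012,-0.0079,0,0],[0.0012,-0.0079,0,0],[0.0012,-0.0079,0,0],[0.0012,-0.0079,0,0],[0.0006,-0.004,0,0],[0,0,0,0],[0,0,0,0],[0,0,0,0],[0,0,0,0],[0,0,0,0]]'
python3 - <<'E'
from h import *
go(44,25,120)
c=grab('wrist');P=cloud(c);Q=(P[...,:2]-O)@R
for y in(-25,-10,5,20):
    m=(abs(Q[...,0]-44)<5)&(abs(Q[...,1]-y)<5)&(P[...,2]>35);print(y,m.sum(),np.nanmedian(P[m][:,2]) if m.any() else None)
s=grab('scene');cv2.imwrite('pics/s2.png',cv2.resize(s['color'][170:330,130:330,::-1],None,fx=3,fy=3))
E
```

```text
clock: 14.35
ee_pos: [568.2, -170.7, 131.3]
tool_rot: [0.765, -0.644, 0.0, 0.0]
force: [-0.0, 0.4, 0.4]
finger_gap: 0.1
finger_force: 0.2
clock: 15.35
ee_pos: [573.5, -205.3, 131.3]
tool_rot: [0.765, -0.643, 0.0, 0.0]
force: [-0.6, 0.4, -0.2]
finger_gap: -0.1
finger_force: 0.0
t 15.35 stand [42.6 24.9] tip z 120.3 shift mm [ 1.4  0.3 -0.3] yaw -80.1 gap -0.13701290145893763 F [-0.6  0.4 -0.2] Fstand [-0.5  0.5]
-25 189 61.31166380803606
-10 183 61.103467180694594
5 909 197.42281679539883
20 671 158.63600734901576
```

View pics/s2.png

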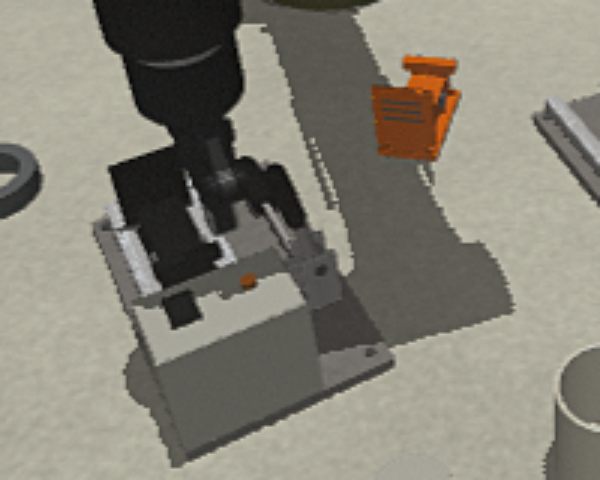

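The arm's top measures z = 61 mm at y -25 and -10, level as it must be when fully down, and the handle is upright. I'll retreat and verify.

```bash
python3 -m crank '[[0,-0.001,0.02,0],[0,-0.001,0.02,0],[0,0,0.02,0],[0,0,0.02,0],[0,0,0.02,0],[0,0,0.02,0],[0,0,0,0],[0,0,0,0],[0,0,0,0],[0,0,0,0]]'
python3 - <<'E'
from h import *
c=grab('wrist');P=cloud(c);Q=(P[...,:2]-O)@R
for y in(-28,-10,5,20):
    m=(abs(Q[...,0]-44)<4)&(abs(Q[...,1]-y)<5)&(P[...,2]>35)&(P[...,2]<110);print(y,m.sum(),np.nanmedian(P[m][:,2]) if m.any() else None)
m=(abs(Q[...,1])<28)&(P[...,2]>88)&(P[...,2]<105)&(Q[...,0]<-20)&(Q[...,0]>-160);print('plate',m.sum(),np.nanpercentile(Q[m],[5,50,95],axis=0))
print(bot.read_state()['force'],bot.finish_job())
E
```

```text
clock: 16.45
ee_pos: [573.2, -207.4, 250.0]
tool_rot: [0.765, -0.644, -0.001, 0.001]
force: [0.7, 0.9, -0.0]
finger_gap: 0.2
finger_force: 0.0
-28 71 61.15459472213553
-10 72 61.22968878378134
5 70 61.02343261356825
20 58 61.26121377778409
plate 594 [[-112.93930645  -25.2716995 ]
 [-108.01616061   -1.18393914]
 [-105.9111238    25.19712241]]
the job is handed in; nothing more can be done
[ 0.61946543  0.36146993 -0.14735162] None
```

The plate plug is drawn out and locked out: by camera its origin is at stand x of about -59 mm, its clamp arm is level and fully down, the robot is clear, and the job was handed in at about 16.5 s with no verdict shown. I didn't touch the other socket or bystanders, but took no separate measurement of them.

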